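Put the bare cap away in the push-latch drawer

TASK

Put the screw cap that has lost its rubber seal away in the white drawer without a handle: press the drawer front in until its push latch lets go and the drawer springs out, lay the cap flat in the tray with its mouth up as it lies now, then push the drawer in until it latches again and stays shut by itself. Push gently, never with more than 12 N, and leave the cap with the seal, the roll of tape and the vial where they are.

Things in the scene. Friction and masses are not known exactly. Their poses are not given: they have to be found in the camera images.
- unit: Low white drawer unit fixed to the worktop, shell 150 mm wide, 120 mm deep (x), 64 mm high; origin at the centre of its underside, x pointing to its back (the way to push), z up. Its place and yaw vary. A spring always pushes its drawer out: about 1 N when out, 2.6 N when shut. Latch: a full press from latched, let go, and the drawer springs out; a full push from out, let go, and it latches.
- drawer_face (a point): Centre of the drawer's front face: an upright white panel 130 mm wide, 53 mm high (5 to 58 mm above the worktop), 6 mm thick, no handle. Moves with the drawer. Axes: x into the unit (the way to push), y along the panel to the left, z up. Latched, the face stands 30 mm in front of the shell, which leaves room to press it in; it never gets behind the shell's front edge.
- drawer_floor (a point): Centre of the tray's floor (upper side, 11 mm above the worktop), 53 mm behind the face, same axes. Moves with the drawer. Inside, the tray is 90 mm long (x), 122 mm wide (y), walls 3 mm thick, 29 mm high. Drawer out: the 87 mm of tray next to the front panel are outside the shell, open above; the cap fits there about 44 mm behind the face (9 mm nearer to the panel than this point).
- drawer (a joint): Drawer travel in m: 0 (within 1 mm) latched shut, 0.065 fully out, negative pressed in past latched. A press counts only at the full stroke, 8 to 25 mm past latched; it differs at each start and only force shows it: a rubber stop there makes the push climb from 3 N by some 6 N per mm. 6 to 10 N is right, over 12 N too much. Let go short of it, the drawer goes back to the state it was in.
- bare_cap_center (a point): Centre (11.5 mm above its underside) of the cap to put away: white ribbed screw cap, 44 mm across, 23 mm high, mouth up (its z axis up), an empty ring inside with no rubber seal. 12 g; loose on the worktop.
- seal_cap_center (a point): Centre (11.5 mm above its underside) of the other cap: the same white cap, but with a grey rubber seal disc standing up out of its mouth, 32 mm high in all. The two caps may have changed places. Leave it alone.
- tape: Roll of tape lying flat, 88 mm across, 24 mm high; origin at the centre of its underside. Leave it alone.
- vial: Closed glass sample vial, 46 mm across, 90 mm high, upright; origin at the centre of its underside. Leave it alone.

How it is judged:
By the outcome, as a careful person would: the job done as asked, in the order asked, and still so for the second after the job is handed in, with the robot touching nothing.
It also fails if it takes over 66 s, if anything falls off the work surface, if the arm or the gripper's body presses on something with over 40 N, if the wrist force passes 120 N, or if a joint passes its speed limit or range.

ROBOT

A 6-joint arm with a two-finger parallel gripper is mounted at the origin on a cart in front of the work surface, level with it; the furniture and walls round the work are solid. World frame = base frame: x ahead of the robot, y to its left, z up, the work surface at z = 0. Lengths are in m, angles in degrees, forces in N, time in s.
With the tool pointing down it reaches from about 0.275 to 0.875 m from the base axis. Payload 12.5 kg.
Tool frame: the origin (TCP) lies at the centre of the arm's flange, where the gripper is bolted on; the fingertips stand 173 mm ahead of it and the grasp point (between the pads) lies 155 mm ahead of it; z points along the fingers, y is the line along which they close (so a half turn about z gives the same grasp; the last joint's range is limited). The gripper opens to 85 mm and grips with 20 to 120 N. Pads are 22 mm wide; open, the fingers measure 114 mm over their backs; the gripper's body (76 mm by 85 mm) begins 54 mm behind the grasp point. The pads swing forward as they close: fully open they stand 13 mm farther back than shut.
Start: joints at [-71.54, 20.094, 94.641, -0, 65.266, -4.847], TCP at [0.218, -0.505, 0.405] pointing down, gripper open.
Joint ranges: [-157.81, 157.81], [-45, 120.19], [0.68, 151.7], [-89.99, 269.99], [4.06, 180], [-164.3, 164.3]. Speed limits (degrees/s): [127.2, 127.2, 159.86, 180, 180, 180].

INTERFACE

Orientations are given as [roll, pitch, yaw] about the fixed x, y, z axes, in that order (R = Rz(yaw) Ry(pitch) Rx(roll)).
In Python, from cell import * gives the robot as it stands. The module is installed in compiled form; this text tells all that it offers. Calls block until the motion is done:
- move_pose(position, orientation): joint-space move of the TCP to a pose.
- movel(position, rot=None, v=0.15, until_force=None): straight line of the TCP; rot=None keeps the orientation; v is the mean speed in m/s. With until_force (N) it stops when the force on the tool has changed by that much, and returns True; else False.
- set_joints(angles): joint-space move.
- move_gripper(opening): finger opening in m; the grip force is fixed at half the most; returns when the fingers have stopped.
- sleep(seconds).
- inverse_kinematics(position, orientation): joint angles nearest the present ones, or None.
- camera(name): name is "scene" or "top" or "wrist"; returns a dict with "img" (400x640x3 uint8, red, green, blue), "camera_matrix" (3x3 intrinsics, pixels), "R" (3x3) and "t" (3): a world point X has camera coordinates R X + t. Camera axes: x right, y down, z forward; pixel columns grow to the right and rows downward; lengths in m; the calibration is good to about 2 mm. A picture is of the moment at which its call begins. There is no depth.
A pose or a line that the arm cannot do raises Unreachable and nothing moves.
- close_job(): hands the job in; it is judged then, once.
Readings, each from a call of its own:
- current_clock(): time.
- current_joint_pos(): joint angles.
- current_qd(): joint speeds.
- current_joint_torque(): joint torques, N m.
- current_tcp_pos(): TCP position.
- current_orientation(): TCP orientation.
- current_contact_force(): force on the tool from outside, world axes, zero at the start.
- current_wrist_torque(): the same for the moment, N m.
- current_width(): finger opening in m.
- current_gripper_force(): force on a finger pad.
Only numpy, scipy, OpenCV 4.12 (cv2) and the standard library are available. Lean on these libraries where they do the work, as an engineer would, in place of code of your own. Each camera call takes 0.05 s, during which the arm holds its last target. There are 200 camera calls.

## Working session

There is one attempt and no reset: what is moved stays moved. The work goes in short steps, each a Python script; the robot and the scene stay as the last script left them, time stands still between calls to the robot, and variables do not carry over. Pictures are saved under pics/ and viewed, at most 10 in all, crops included, and the job is handed in when it is done.

```bash
mkdir -p pics; python3 - <<'E'
from cell import *
import cv2,numpy as np
for n in ("top","scene"):
    c=camera(n); cv2.imwrite(f"pics/{n}0.png",c["img"][:,:,::-1])
    np.savez(f"{n}0.npz",**c)
    print(n,np.round(c["camera_matrix"],1).tolist(),np.round(-c["R"].T@c["t"],3),np.round(c["R"],3).tolist())
print(current_clock(),current_contact_force())
E
```

```text
top [[375.6, 0.0, 321.7], [0.0, 375.6, 193.3], [0.0, 0.0, 1.0]] [ 0.454 -0.063  1.225] [[0.008, -1.0, -0.015], [-0.997, -0.007, -0.079], [0.079, 0.016, -0.997]]
scene [[470.1, 0.0, 319.4], [0.0, 470.1, 208.0], [0.0, 0.0, 1.0]] [-0.058 -0.992  0.66 ] [[0.843, -0.537, 0.022], [-0.235, -0.407, -0.883], [0.483, 0.739, -0.47]]
0.1 [0.36872704 0.196874   0.68341958]
```

View pics/top0.png

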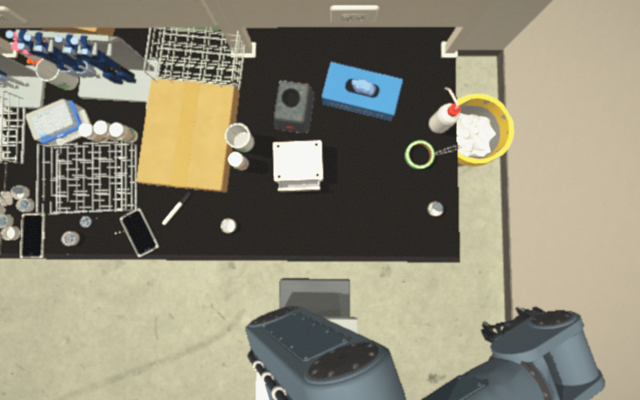

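View pics/scene0.png

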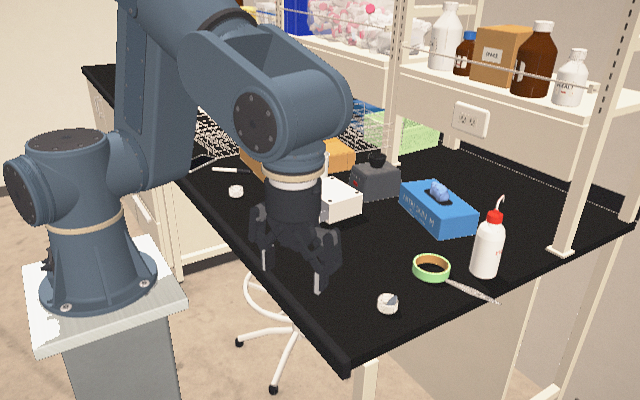

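The top view shows the unit at about (298,165), caps at (228,226) and (435,209), and the tape at (420,154). In the scene view the caps are at (236,190) and (387,303). I'll enlarge them to tell which one is bare.

```bash
cat > h.py <<'E'
import numpy as np,cv2
def px2w(c,uv,z):
    K,R,t=c["camera_matrix"],c["R"],c["t"]
    d=R.T@np.linalg.solve(K,[uv[0],uv[1],1]); o=-R.T@t
    return o+d*(z-o[2])/d[2]
def w2px(c,X):
    p=c["camera_matrix"]@(c["R"]@np.asarray(X,float)+c["t"]); return p[:2]/p[2]
E
python3 - <<'E'
from h import *
t=cv2.imread("pics/top0.png");s=cv2.imread("pics/scene0.png")
def crop(im,u,v,w,h,k): return cv2.resize(im[v:v+h,u:u+w],(w*k,h*k),interpolation=cv2.INTER_CUBIC)
A=crop(t,210,115,130,125,4)         #520x500
caps=[crop(t,213,211,30,30,8),crop(s,221,175,30,30,8)]
B=np.vstack(caps)  #240x480
C=np.zeros((500,240,3),np.uint8);C[:480]=B
cv2.imwrite("pics/c1.png",np.hstack([A,C]))
D=np.hstack([crop(t,420,194,30,30,8),crop(s,372,288,30,30,8)])
E=crop(s,305,150,60,90,4)
F=np.zeros((360,480+240,3),np.uint8);F[:240,:480]=D;F[:,480:]=E
cv2.imwrite("pics/c2.png",F)
c=dict(np.load("top0.npz"))
for n,uv,z in [("capL",(228.5,226),.023),("capR",(435,209),.023),("unit",(298,161),.064),("tape",(420,154),.024),("g",(238,132),.09),("w",(237,160),.09)]: print(n,np.round(px2w(c,uv,z),3))
for uv in [(273,142),(323,140),(325,178),(275,181)]: print(np.round(px2w(c,uv,.064),3))
E
```

```text
capL [0.442 0.254 0.023]
capR [ 0.501 -0.405  0.023]
unit [0.647 0.031 0.064]
tape [ 0.678 -0.359  0.024]
g [0.732 0.215 0.09 ]
w [0.645 0.216 0.09 ]
[0.707 0.11  0.064]
[ 0.714 -0.047  0.064]
[ 0.594 -0.054  0.064]
[0.583 0.102 0.064]
```

View pics/c1.png

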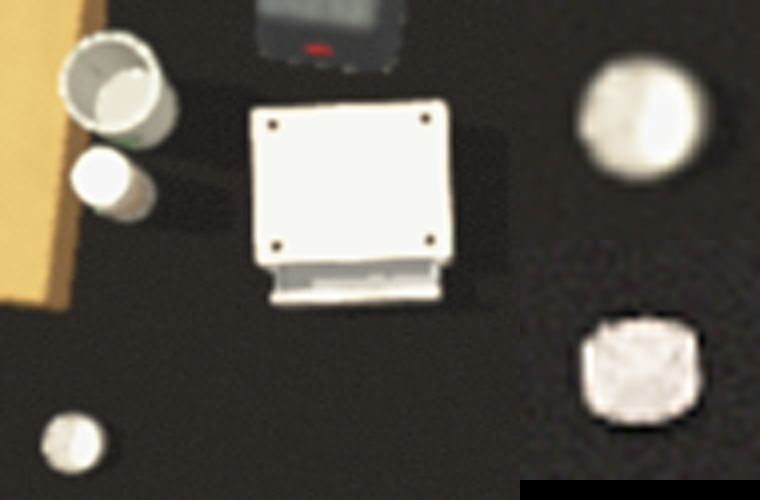

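View pics/c2.png

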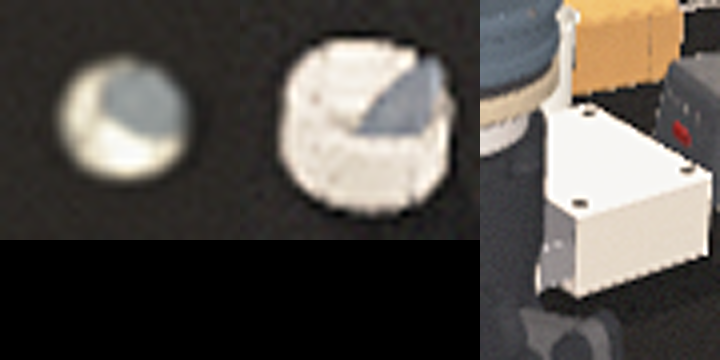

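Seen from above and from the scene camera, the right cap (435,209) has a grey disc sticking out of it. The left cap (228,226) is plain white, so it's the bare one; I'll confirm that with the wrist camera. The unit's top corners give a 157 x 120 mm footprint (150 x 120 expected), yaw about 3.7°. I'll press the drawer first.

```bash
cat >> h.py <<'E'
YAW=3.7
def ux(y=None):
    a=np.radians(YAW if y is None else y); return np.array([np.cos(a),np.sin(a),0]),np.array([-np.sin(a),np.cos(a),0])
E
python3 - <<'E'
from cell import *
from h import *
c=dict(np.load("top0.npz"))
a,b=px2w(c,(278,189.5),.058),px2w(c,(320.2,188.5),.058); f=(a+b)/2
print("face ends",a.round(3),b.round(3),"mid",f.round(3),"len",np.linalg.norm(a-b).round(3),"yaw",np.degrees(np.arctan2(a[1]-b[1],a[0]-b[0])).round(1)-90)
print(current_orientation())
ex,ey=ux()
face=np.array([.5585,.022,0])
o=[180,0,YAW]
for oo in (o,[180,0,YAW+180]): print(oo,inverse_kinematics(list(face-ex*.10+[0,0,.30]),oo))
E
```

```text
face ends [0.557 0.093 0.058] [ 0.561 -0.039  0.058] mid [0.559 0.027 0.058] len 0.132 yaw 1.7000000000000028
[-1.79938449e+02 -4.48866237e-03  2.33089009e+01]
[180, 0, 3.7] [-3.87365408e+00  1.94563682e+01  1.13217071e+02 -2.54444375e-14
  4.73265603e+01  8.24263459e+01]
[180, 0, 183.7] [ -3.87365408  19.45636818 113.21707148   0.          47.32656034
 -97.57365408]
```

```bash
cat > press.py <<'E'
from cell import *
from h import *
def press(face,yaw,gap,z=.205,tgt=7.5):
    """slide closed fingers along unit x into the face until tgt N, then report"""
    ex,_=ux(yaw)
    p0=np.array([*face[:2],z])-ex*(gap+.011)
    movel(list(p0),v=.15)
    f0=np.array(current_contact_force())
    hit=movel(list(p0+ex*(gap+.02)),v=.03,until_force=1.5)
    f=-(np.array(current_contact_force())-f0)@ex; p1=np.array(current_tcp_pos())
    print("contact",hit,(p1+ex*.011).round(4),"f",f.round(2))
    for i in range(3):
        h=movel(list(np.array(current_tcp_pos())+ex*.033),v=.012,until_force=max(1,tgt-f))
        f=-(np.array(current_contact_force())-f0)@ex; p=np.array(current_tcp_pos())
        print("press",h,"stroke",((p-p1)@ex).round(4),"f",f.round(2),np.round(np.array(current_contact_force())-f0,2))
        if f>6 or (p-p1)@ex>.1: break
    return p1,p
E
python3 - <<'E'
from press import *
ex,ey=ux(3.2)
face=np.array([.559,.025,0])
move_gripper(0)
move_pose(list(face-ex*.08+[0,0,.30]),[180,0,3.2])
c=camera("wrist");np.savez("w0.npz",**c);cv2.imwrite("pics/w0.png",c["img"][:,:,::-1])
p1,p=press(face,3.2,.035)
movel(list(p-ex*.13),v=.2)
print(current_contact_force())
movel(list(p-ex*.13+[0,0,.12]),v=.25)
c=camera("wrist");np.savez("w1.npz",**c);cv2.imwrite("pics/w1.png",c["img"][:,:,::-1])
print(current_clock())
E
```

```text
contact True [0.5594 0.025  0.2046] f 3.12
press True stroke 0.0184 f 4.3 [-4.3  -0.16  4.27]
press True stroke 0.0188 f 4.04 [-4.06  0.2   3.08]
press True stroke 0.0193 f 3.08 [-3.1   0.19  3.06]
[ 0.34706733 -0.68295468 -0.07825931]
9.3083
```

View pics/w1.png

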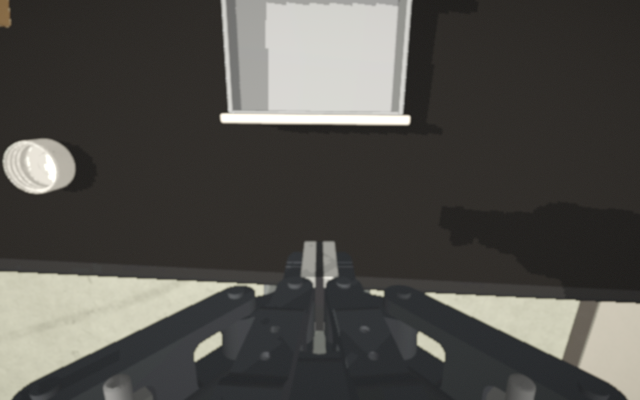

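The drawer has sprung out: its front edge runs from (221,117) to (410,119), and the tray is visible and empty. The cap at (38,166) is mouth up with an empty ring and no seal, so it's the bare one. Next I'll measure the cap and drawer by fitting their projected outlines.

```bash
cat >> h.py <<'E'
from scipy.optimize import least_squares
def capfit(c,guess,zb=0.,r=.022,h=.023,pad=25):
    """cap centre xy from bounding box of its white blob"""
    th=np.linspace(0,2*np.pi,120)
    P=lambda x,y:np.array([w2px(c,[x+r*np.cos(t),y+r*np.sin(t),z]) for z in (zb,zb+h) for t in th])
    q=P(*guess); lo=np.maximum(q.min(0)-pad,0).astype(int); hi=(q.max(0)+pad).astype(int)
    m=(c["img"][lo[1]:hi[1],lo[0]:hi[0]].min(2)>70).astype(np.uint8)
    n,l,s,ce=cv2.connectedComponentsWithStats(m); k=1+np.argmax(s[1:,4]); x,y,w,hh=s[k,:4]
    bb=np.array([x+lo[0],y+lo[1],x+w-1+lo[0],y+hh-1+lo[1]])
    f=lambda g:np.concatenate([P(*g).min(0),P(*g).max(0)])-bb
    s=least_squares(f,guess); return s.x,s.fun,bb
E
python3 - <<'E'
from h import *
c=dict(np.load("w1.npz")); t=dict(np.load("top0.npz"))
print("cam",-c["R"].T@c["t"])
print(capfit(c,(.442,.254))); print(capfit(t,(.442,.254),pad=6))
g=c["img"].min(2).astype(int)
# lower edge of face rim per column; left/right ends
for u in (235,320,400): print(u,g[108:130,u].tolist())
for v in (117,119): print(g[v,214:230].tolist(),g[v,402:416].tolist())
E
```

```text
cam [0.50343677 0.02306924 0.2898647 ]
(array([0.44302096, 0.25726596]), array([-1.0707079 ,  0.10439828,  1.16940788, -0.03391485]), array([  2, 138,  75, 194]))
(array([0.44383725, 0.25870305]), array([ 0.27629174,  0.60537458, -0.28088904, -0.60098784]), array([220, 218, 236, 233]))
235 [116, 126, 160, 189, 191, 199, 233, 255, 255, 255, 255, 255, 255, 238, 195, 124, 61, 42, 42, 43, 44, 43]
320 [211, 211, 205, 197, 199, 198, 208, 238, 255, 255, 255, 255, 255, 255, 237, 192, 119, 52, 32, 33, 33, 34]
400 [206, 206, 207, 207, 208, 203, 194, 206, 237, 255, 255, 255, 255, 255, 254, 236, 191, 115, 49, 32, 32, 33]
[42, 43, 43, 41, 49, 101, 178, 231, 255, 255, 255, 255, 255, 255, 255, 255] [255, 255, 255, 255, 255, 254, 244, 212, 146, 68, 34, 32, 32, 33]
[43, 42, 44, 43, 45, 86, 163, 224, 251, 255, 255, 255, 255, 255, 255, 255] [255, 255, 255, 255, 255, 255, 249, 215, 147, 67, 33, 30, 31, 32]
```

```bash
python3 - <<'E'
from cell import *
from h import *
c=dict(np.load("w1.npz"))
L,R=px2w(c,(219.3,121),.058),px2w(c,(410.5,122.5),.058)
e=[px2w(c,uv,.058) for uv in ((235,123),(320,124),(400,125))]
print("ends",L.round(4),R.round(4),np.linalg.norm(L-R).round(4),"edge",np.round(e,4).tolist())
yaw=np.degrees(np.arctan2(e[0][1]-e[2][1],e[0][0]-e[2][0]))-90; print("yaw",yaw)
cap=np.array([.4432,.257])
move_gripper(.08)
move_pose([*cap,.26],[180,0,3.2])
movel([*cap,.174],v=.12)
print("f",np.round(current_contact_force(),2))
move_gripper(0.03)
print("w",current_width(),current_gripper_force())
movel([*cap,.27],v=.2)
print("w",current_width(),current_clock())
c=camera("wrist");np.savez("w2.npz",**c);cv2.imwrite("pics/w2.png",c["img"][:,:,::-1])
E
```

```text
ends [0.491  0.0906 0.058 ] [ 0.4974 -0.0399  0.058 ] 0.1307 edge [[0.4903, 0.0799, 0.058], [0.4929, 0.0218, 0.058], [0.4953, -0.033, 0.058]]
yaw 2.555430620524362
f [ 0.09 -0.09 -0.88]
w 0.04089131494970363 60.034739466991596
w 0.0406681640437297 12.9833
```

View pics/w2.png

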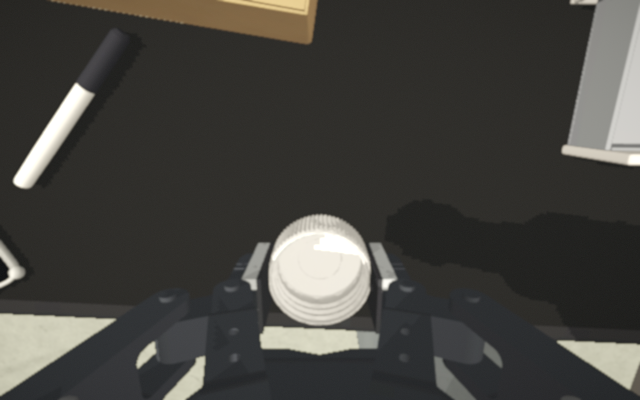

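The cap is held level and mouth up between the pads at (320,270). The open drawer's panel is at the right. The face centre comes out at about (0.494, 0.0255), yaw about 2.8°, which matches the contact at 0.559 minus the 65 mm travel. I'll place the cap there.

```bash
python3 - <<'E'
from cell import *
from h import *
ex,ey=ux(2.8)
p=np.array([.494,.0255,0])+ex*.044
movel([*p[:2],.27],[180,0,2.8],v=.2)
movel([*p[:2],.200],v=.15)
h=movel([*p[:2],.1845],v=.03,until_force=2.5)
print(h,np.round(current_tcp_pos(),4),np.round(current_contact_force(),2),current_width())
move_gripper(.062)
print(current_width())
movel([*p[:2],.30],v=.15)
movel(list(p-ex*.11+[0,0,.32]),v=.2)
c=camera("wrist");np.savez("w3.npz",**c);cv2.imwrite("pics/w3.png",c["img"][:,:,::-1])
print(current_clock()); print(capfit(c,p[:2],zb=.011)[0])
E
```

```text
True [0.5382 0.0277 0.1859] [-0.92  0.3   8.5 ] 0.04041470528037747
0.062004653644666244
17.55
[0.5364829  0.02825968]
```

View pics/w3.png

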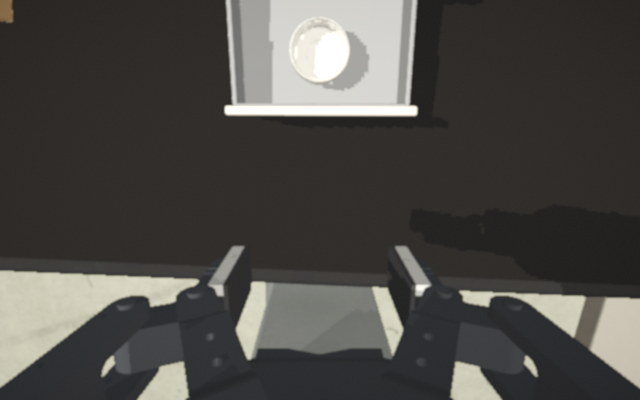

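The cap lies flat in the tray, mouth up, at (319,50), which is world (0.5365, 0.028) and about 43 mm behind the face. Now I'll push the drawer shut, using small steps near the stop.

```bash
python3 - <<'E'
from cell import *
from h import *
ex,ey=ux(2.8)
F=np.array([.494,.0255,0])-ex*.011+[0,0,.205]   # TCP when touching the open face
move_gripper(0)
movel(list(F-ex*.03),v=.2)
sleep(.2); f0=np.array(current_contact_force())
f=lambda:-(np.array(current_contact_force())-f0)@ex
print("1",movel(list(F+ex*.01),v=.03,until_force=4),f().round(2))
print("2",movel(list(F+ex*.06),v=.04,until_force=5),f().round(2),((np.array(current_tcp_pos())-F)@ex).round(4))
for k in range(60):
    s=(np.array(current_tcp_pos())-F)@ex
    sleep(.1); v=f()
    if k%4==0 or v>3.5: print(round(s,4),v.round(2))
    if v>6.8 or s>.094: break
    step=.004 if s<.076 else .0008 if v<3.6 else .0004
    movel(list(F+ex*(s+step)),v=.02,until_force=5)
print(current_clock())
E
```

```text
1 False 2.02
2 False 2.46 0.0599
0.0599 2.23
0.0766 2.7
0.0799 3.01
0.0808 3.7
0.0829 3.57
0.0844 6.27
0.0845 6.82
27.7583
```

```bash
python3 - <<'E'
from cell import *
from h import *
ex,ey=ux(2.8)
p=np.array(current_tcp_pos())
movel(list(p-ex*.13),v=.1)
movel(list(p-ex*.13+[0,0,.12]),v=.2)
c=camera("wrist");np.savez("w4.npz",**c);cv2.imwrite("pics/w4.png",c["img"][:,:,::-1])
print(current_clock(),np.round(current_contact_force(),2))
E
```

```text
30.0083 [-0.41  0.53 -0.61]
```

View pics/w4.png

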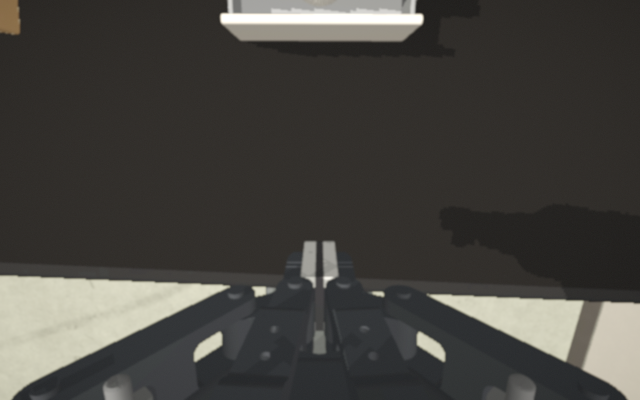

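The panel's top edge is at about row 23, from (221) to (422), with the tray behind it. I'll check whether that is the latched position.

```bash
python3 - <<'E'
from cell import *
from h import *
c=dict(np.load("w4.npz")); print(px2w(c,(320,24),.058).round(4),current_tcp_pos())
sleep(.5)
t=camera("top"); t0=dict(np.load("top0.npz"))
cv2.imwrite("pics/top1.png",t["img"][:,:,::-1])
for u in (285,300,315): print(t0["img"][178:196,u].min(1).tolist(),"\n",t["img"][178:196,u].min(1).tolist())
d=np.abs(t["img"].astype(int)-t0["img"]).max(2)
for n,(u,v) in dict(seal=(435,209),tape=(420,154),vial=(237,160),beaker=(238,137)).items(): print(n,d[v-18:v+18,u-18:u+18].max())
m=t["img"][60:260,200:460]
cv2.imwrite("pics/t1.png",cv2.resize(m[:,:,::-1],None,fx=3,fy=3,interpolation=cv2.INTER_CUBIC))
E
```

```text
[0.5573 0.0291 0.058 ] [0.43728135 0.02272684 0.32385976]
[245, 239, 180, 139, 139, 140, 139, 138, 144, 184, 235, 239, 157, 82, 50, 34, 37, 36] 
 [244, 237, 175, 136, 136, 135, 137, 135, 141, 179, 232, 236, 155, 78, 44, 35, 37, 37]
[244, 229, 166, 138, 141, 141, 162, 190, 196, 219, 239, 204, 124, 56, 30, 28, 36, 36] 
 [242, 233, 211, 198, 176, 144, 156, 185, 191, 215, 237, 200, 120, 57, 29, 31, 38, 35]
[241, 173, 134, 137, 143, 163, 189, 201, 227, 245, 242, 161, 74, 40, 29, 32, 37, 40] 
 [238, 169, 133, 135, 137, 158, 185, 198, 224, 244, 239, 157, 69, 41, 30, 32, 37, 32]
seal 9
tape 10
vial 13
beaker 13
```

View pics/t1.png

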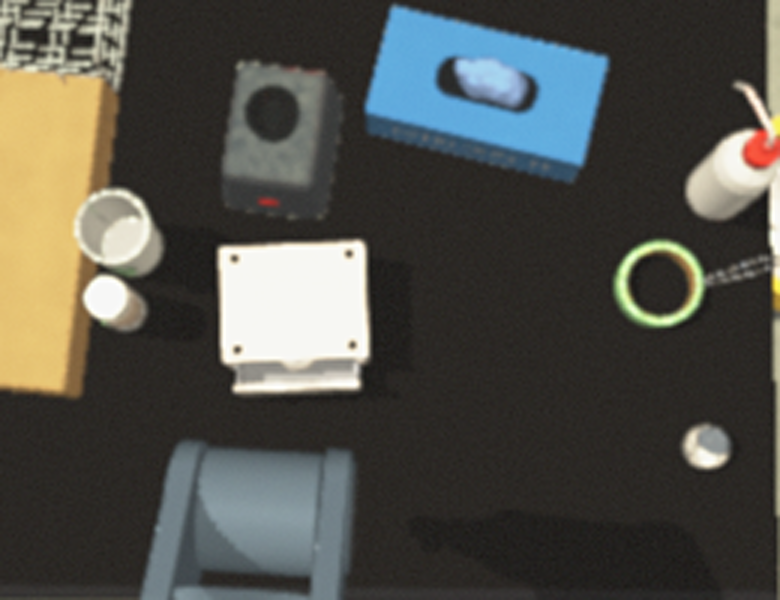

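The drawer front is at the same pixels as in the first latched picture (row 190). The edge of the cap shows in the tray, and the seal cap, tape and vial haven't moved.

```bash
python3 -c "
from cell import *
print(close_job(),current_clock())"
```

```text
the job is handed in; nothing more can be done
the job is handed in; nothing more can be done
```

The bare cap is lying flat, mouth up, in the drawer, which is latched shut again; the highest push I read was 6.8 N (force was not logged continuously), the other items weren't moved, and the job was handed in at about 31 s.

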